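Dock an order tray, call the lead and point out the wrong pot

ROBOT

A 6-joint arm with a two-finger parallel gripper is mounted at the origin on a cart in front of the work surface, level with it; the furniture and walls round the work are solid. World frame = base frame: x ahead of the robot, y to its left, z up, the work surface at z = 0. Lengths are in m, angles in rad, forces in N, time in s.
With the tool pointing down it reaches from about 0.225 to 0.875 m from the base axis. Payload 3.4 kg.
Tool frame: the origin (TCP) lies on the centre line of the jaws, within the pads' length; the fingertips stand 11 mm ahead of it and the grasp point (between the pads) lies 8 mm behind it; z points along the fingers, y is the line along which they close (so a half turn about z gives the same grasp; the last joint's range is limited). The gripper opens to 85 mm and grips with 20 to 120 N. Pads are 22 mm wide; open, the fingers measure 114 mm over their backs; the gripper's body (76 mm by 85 mm) begins 54 mm behind the grasp point. The pads swing forward as they close: fully open they stand 13 mm farther back than shut.
Start: joints at [1.189, 0.276, 1.505, -0, 1.361, -0.121], TCP at [0.148, 0.556, 0.242] pointing down, gripper open.
Joint ranges: [-2.89, 2.89], [-0.75, 2.08], [0.22, 2.7], [-1.18, 4.32], [0.11, 2.71], [-2.7, 2.7]. Speed limits (rad/s): [2.57, 2.57, 3.14, 3.14, 3.14, 3.14].

INTERFACE

Orientations are given as a unit quaternion [w, x, y, z].
In Python, from rig import manip, eyes, job gives the robot as it stands.
- The arm moves only by the tool drive_tool, never from a script. Its argument "rows" is a list of rows, each a list of 3 entries, a list of its own where there are three numbers: the turn, a rotation vector about the world's x, y, z in rad, then the shift along the world's x, y, z in cm, then the finger opening in cm, from 0 to 8.54. A call has 1 to 8 rows; each row shifts and turns the commanded pose from where the row before left it; what a row does not reach is not made up. A row lasts 1/8 s, in which the tool goes at most 62.5 mm and 10.7 degrees, less where a joint would pass 70% of its speed; a pose out of reach is approached as far as the arm can. A call is refused whole if a number of a shift passes 6.25 or a number of a turn 0.188, either way. A call with a gripper value outside its range is refused whole. The fingers move at their own pace and stop on an object; "force" is the grip in N (left out, the last holds). Time passes only in rows, so rows that do not move let the fingers close. It gives the time, the measured TCP pose, the force, the opening and the grip force at its end, in the units of the state.
- manip.get_state(): the state, without advancing time (a new reading comes with each control period).
- eyes.get_image(name): name is "scene" or "top" or "wrist"; returns the picture (384x512x3 uint8, red, green, blue); there is no depth.
- eyes.get_calibration(name): a dict with "camera_matrix" (3x3 intrinsics, pixels), "view" (4x4, takes a point from world to camera coordinates). Camera axes: x right, y up, looking along -z (the intrinsics and any distortion apply to the point x, -y, -z); pixel columns grow to the right and rows downward; lengths in m; the calibration is good to about 2 mm. A picture is of the moment at which its call begins: read the wrist's pose just before it. get_calibration takes no time and is no camera call; for the wrist camera it gives the pose at the moment of the call.
- job.sign_off(): hands the job in; it is judged then, once.
The state is a dict: "clock": time; "qpos": joint angles; "qd": joint speeds; "effort": joint torques, N m; "position": TCP position; "ee_rot": TCP orientation; "contact_force": force on the tool from outside, world axes, zero at the start; "moment": the same for the moment, N m; "width": finger opening in m; "gripper_force": force on a finger pad.
Only numpy, scipy, OpenCV 4.12 (cv2) and the standard library are available. Lean on these libraries where they do the work, as an engineer would, in place of code of your own. Each camera call takes 0.05 s, during which the arm holds its last target. There are 200 camera calls.

TASK

One of the four pots in the blue order tray is wrong: a small one with a red band. Without gripping or lifting anything, push the tray gently along its rails until it is fully home against the bumpers at the head of the dock, then press the blue call button on the head all the way down to call the lead. Finally show the lead the wrong pot: hold the fingertips pointing straight down at the middle of its lid from just above it (2 to 4 cm is good), for two seconds or more, and finish while still pointing there; touch none of the pots and leave the other things on the table alone.

Things in the scene. Friction and masses are not known exactly. Their poses are not given: they have to be found in the camera images.
- dock: fixed aluminium plate, 236 (x) x 390 (y) x 20 mm thick; two white guide rails along y at x = +-111 mm, tops at z = 33 mm; at its +y end a grey head from y = 125 to 191 mm, 214 mm wide, top at z = 66 mm, with two rubber bumpers facing -y at y = 120 mm. The -y end is open. Origin under the plate's centre, on the table; the tray is pushed home along +y; z up.
- tray: loose blue tray, 207 x 207 x 34 mm high, 2 x 2 equal compartments, walls and floor 4 mm, 0.7 to 0.9 kg with its pots. Stands on the plate between the rails, 2.5 mm play a side. Origin under its centre, axes as the dock's. Starts 55 to 95 mm short of home; home is centre at y = 16.5 mm in the dock's frame, far wall on the bumpers. Sliding it takes about 3 to 8 N.
- tray_push (a point): middle of the outer face of the black rubber push pad (80 mm wide, 20 mm high) on the tray's -y wall, 106.5 mm from the tray's centre and 18 mm above the tray's underside (38 mm above the table).
- tray_switch (a joint): steel plunger (12 mm diameter) of the tray-present switch in the middle of the head's face, 36 mm above the table; 0 = out, grows to 0.007 m as the tray pushes it in (light spring, under 1 N; the tray stays home when let go).
- call_button (a joint): blue round call button, 32 mm diameter, in the middle of the head's top; presses straight down, 0 = up, 0.006 m = fully down, about 5 N at the bottom, springs back.
- call_button_top (a point): centre of the call button's top face, 88 mm above the table when not pressed; 158 mm from the dock's origin along the dock's y.
- small_pot: the wrong pot: loose, small, 63 mm diameter, 34 mm high, cream coloured lid, red band round its body, upright in one of the four compartments, with room to slide about in it. Origin under its centre.
- small_pot_top (a point): centre of the small pot's lid, 34 mm above the pot's underside (58 mm above the table).
- pot_a: right pot: loose, large, 90 mm diameter, 32 mm high, cream coloured without red, upright in another compartment. Origin under its centre.
- pot_b: second large pot, like pot_a.
- pot_c: third large pot, like pot_a.
- tape_roll_blue: bystander: roll of dark blue packing tape, 102 mm diameter, 49 mm high, behind the dock. Origin under its centre.
- scanner: bystander: black hand barcode scanner lying on its side, 159 x 100 x 52 mm, behind the dock. Origin under its middle.
- white_tub: bystander: white tub with lid, 91 mm diameter, 98 mm high, behind the dock. Origin under its centre.
- tea_carton: bystander: dark blue carton, 52 x 67 x 70 mm, at the front right corner of the table. Origin under its centre.
- stand_post (a point): fixed obstacle, not part of the job: foot, at table height, of a black upright steel post of the roll stand, 45 mm square, over 1 m tall, just left of the table's front part; keep the arm clear of it.

How it is judged:
By the outcome, as a careful person would: the job done as asked, in the order asked, and still so for the second after the job is handed in, with the robot touching nothing.
It also fails if it takes over 61 s, if anything falls off the work surface, if the arm or the gripper's body presses on something with over 40 N, if the wrist force passes 120 N, or if a joint passes its speed limit or range.

## Working session

There is one attempt and no reset: what is moved stays moved. The work goes in short steps, Python scripts to look and compute and a tool call to move; the robot and the scene stay as the last step left them, time stands still between calls to the robot, and variables do not carry over. Pictures are saved under pics/ and viewed, at most 10 in all, crops included, and the job is handed in when it is done.

Besides the shell and the picture viewer there is one more tool, called as a command line: name --argument value ..., lists and objects as JSON in quotes. drive_tool: Moves the arm, as the interface text tells. Its arguments: {"type":"object","properties":{"rows":{"type":"array"},"force":{"type":"number"}},"required":["rows"]}

```bash
mkdir -p pics; python3 - <<'E'
from rig import manip, eyes, job
import cv2
s=manip.get_state();print(s)
for n in("scene","top"):
    im=eyes.get_image(n);cv2.imwrite(f"pics/{n}0.png",cv2.resize(im[:,:,::-1],(800,600),interpolation=cv2.INTER_CUBIC))
    c=eyes.get_calibration(n);print(n,c)
E
```

```text
{'clock': 0.0, 'qpos': array([ 1.18902265e+00,  2.76616969e-01,  1.50614103e+00, -8.04245722e-06,
        1.36067724e+00, -1.20986086e-01]), 'qd': array([-0.00130829,  0.00077447,  0.00057298, -0.00294059, -0.001227  ,
       -0.00099185]), 'effort': array([-8.01943988e-04, -4.16782379e+01, -2.45799047e+01, -1.31824663e-04,
        1.16068256e-02,  2.32624109e-05]), 'position': array([0.14807044, 0.55508768, 0.241424  ]), 'ee_rot': array([-2.25354035e-04,  1.30023716e-01,  9.91510456e-01, -8.93312542e-04]), 'contact_force': array([ 0.3816667 , -0.26229163, -0.09269834]), 'moment': array([ 0.03930492, -0.01726361,  0.00099734]), 'gripper_force': 0.0, 'width': 0.08529697578457414}
scene {'camera_matrix': array([[468.97084641,   0.        , 258.99225463],
       [  0.        , 468.97084641, 192.69494014],
       [  0.        ,   0.        ,   1.        ]]), 'view': array([[-0.85325767, -0.52139391,  0.00998705,  0.459551  ],
       [ 0.22220557, -0.34617909,  0.91147393, -0.24125654],
       [-0.47177964,  0.7799413 ,  0.41123659, -1.1199546 ],
       [ 0.        ,  0.        ,  0.        ,  1.        ]])}
top {'camera_matrix': array([[359.86893586,   0.        , 257.5196397 ],
       [  0.        , 359.86893586, 194.47365427],
       [  0.        ,   0.        ,   1.        ]]), 'view': array([[ 2.09976751e-02, -9.99776985e-01,  2.25339723e-03,
        -1.28319914e-01],
       [ 9.88048324e-01,  2.10955028e-02,  1.52694104e-01,
        -6.18403098e-01],
       [-1.52707587e-01, -9.79755826e-04,  9.88270931e-01,
        -1.10075480e+00],
       [ 0.00000000e+00,  0.00000000e+00,  0.00000000e+00,
         1.00000000e+00]])}
```

View pics/scene0.png

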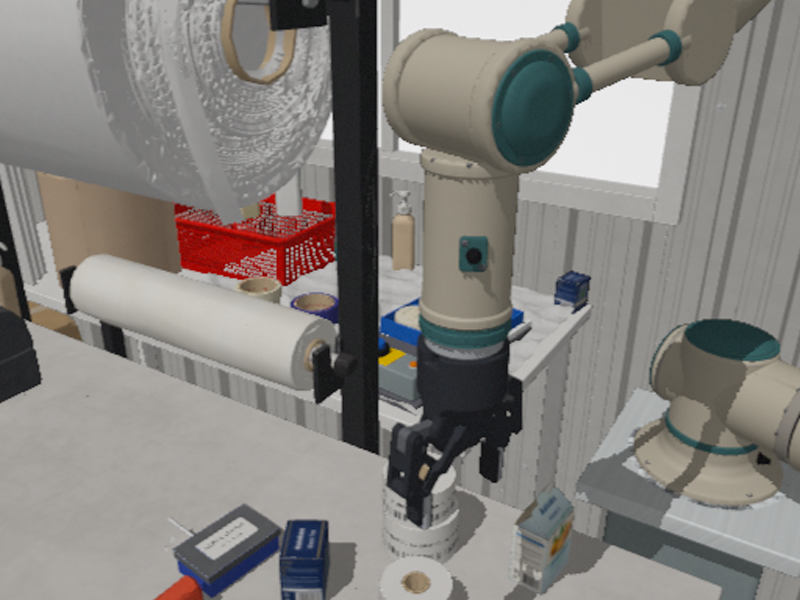

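View pics/top0.png

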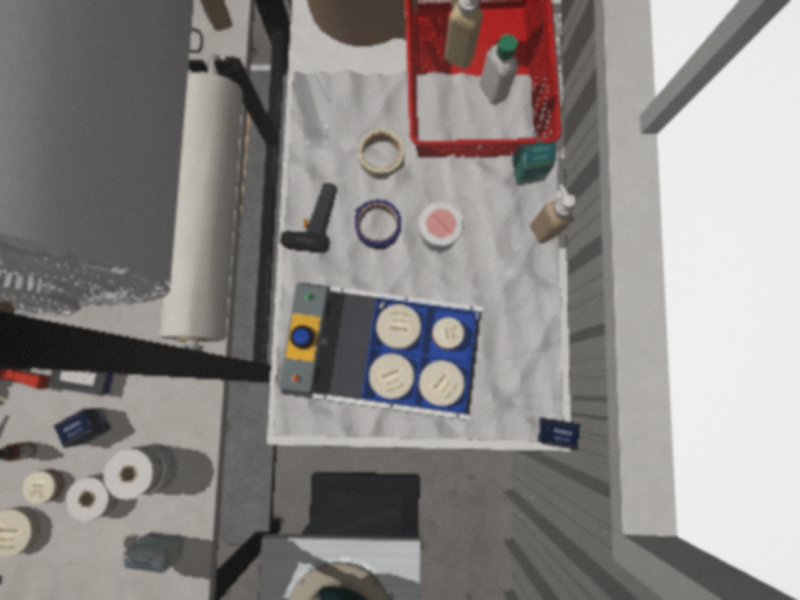

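```bash
cat > h.py <<'E'
import numpy as np
from rig import manip, eyes, job
def ray(n,u,v,z,s=1.0,c=None):
    "pixel (in picture scaled by s) -> world point at height z"
    c=c or eyes.get_calibration(n);K=c["camera_matrix"];V=c["view"]
    d=np.array([(u/s-K[0,2])/K[0,0],-(v/s-K[1,2])/K[1,1],-1]);R=V[:3,:3].T
    o=-R@V[:3,3];d=R@d
    return o+d*(z-o[2])/d[2]
def proj(n,p,c=None):
    c=c or eyes.get_calibration(n);q=c["view"]@np.r_[p,1]
    x=c["camera_matrix"]@np.array([q[0],-q[1],-q[2]]);return x[:2]/x[2]
E
python3 - <<'E'
from h import *
import cv2
s=800/512
for nm,u,v,z in [("button",302,337,.088),("small",448,332,.058),("potTL",399,326,.056),("potBL",391,376,.056),("potBR",441,384,.056),
 ("rail TR",482,307,.033),("rail BR",470,416,.033),("headTL",300,284,.066),("headBL",280,391,.066),("headTR",329,287,.066),("headBR",311,394,.066),
 ("tray BR",468,412,.054),("tray TR",478,309,.054),("post?",268,362,0),("post2",268,380,0),("tub",441,224,.098),("tape",378,222,.049),("scan",310,220,.05),("edgeL",283,445,0),("edgeR",570,447,0)]:
    print(nm,ray("top",u,v,z,s).round(4))
im=eyes.get_image("top")[160:290,150:330,::-1]
cv2.imwrite("pics/c1.png",cv2.resize(im,None,fx=4.4,fy=4.4,interpolation=cv2.INTER_CUBIC))
im=eyes.get_image("wrist");cv2.imwrite("pics/w1.png",im[:,:,::-1])
E
```

```text
button [0.5452 0.0792 0.088 ]
small [ 0.5642 -0.208   0.058 ]
potTL [ 0.5744 -0.1094  0.056 ]
potBL [ 0.4741 -0.0956  0.056 ]
potBR [ 0.4605 -0.1952  0.056 ]
rail TR [ 0.6202 -0.2799  0.033 ]
rail BR [ 0.3984 -0.2557  0.033 ]
headTL [0.6543 0.0923 0.066 ]
headBL [0.4401 0.1211 0.066 ]
headTR [0.6494 0.0335 0.066 ]
headBR [0.4356 0.0601 0.066 ]
tray BR [ 0.407  -0.2492  0.054 ]
tray TR [ 0.6127 -0.2688  0.054 ]
post? [0.4992 0.1635 0.    ]
post2 [0.4619 0.1614 0.    ]
tub [ 0.7761 -0.1889  0.098 ]
tape [ 0.7925 -0.0607  0.049 ]
scan [0.7934 0.0811 0.05  ]
edgeL [0.3308 0.1231 0.    ]
edgeR [ 0.339  -0.4647  0.    ]
```

View pics/c1.png

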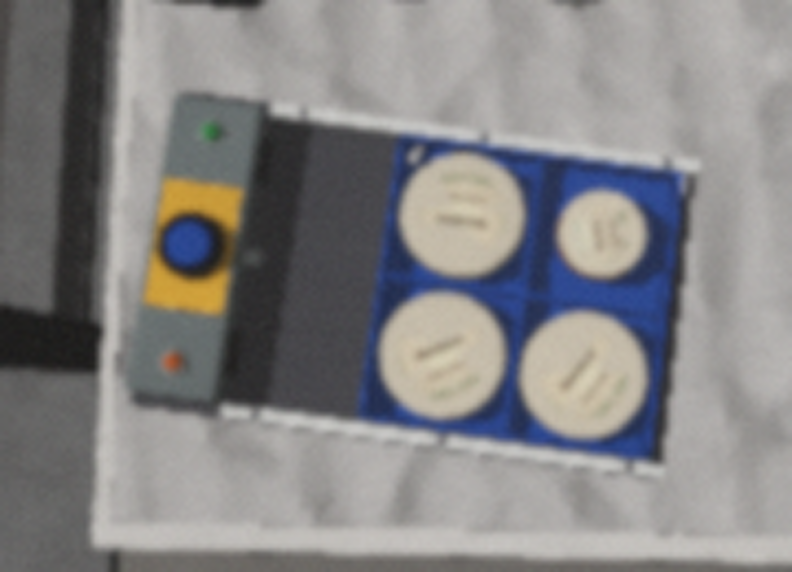

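The top picture shows the small pot (crop 603,232) in the compartment at −y/+x. The button is at crop (192,243), and the post's foot is near the table edge at picture pixel (268,370). Next I'll cross-check the post's position from the scene camera and look at the wrist view.

```bash
python3 - <<'E'
from h import *
s=800/512
V=eyes.get_calibration("scene")["view"];print("cam",-V[:3,:3].T@V[:3,3])
for v in (300,340,380,420,450):
    print(v,[ray("scene",u,v,0,s).round(3)[:2] for u in (341,361,380)])
for x,y in((.48,.185),(.48,.2),(.46,.185)):
    print([ (proj("top",(x,y,z))*s).round() for z in(0,.3,.6)],[ (proj("scene",(x,y,z))*s).round() for z in(0,.3,.6)])
E
```

```text
cam [-0.08264782  1.02958797  0.6758758 ]
300 [array([ 0.816, -0.18 ]), array([ 0.778, -0.204]), array([ 0.743, -0.227])]
340 [array([ 0.701, -0.022]), array([ 0.668, -0.043]), array([ 0.635, -0.064])]
380 [array([0.609, 0.106]), array([0.578, 0.087]), array([0.549, 0.068])]
420 [array([0.533, 0.211]), array([0.505, 0.193]), array([0.478, 0.176])]
450 [array([0.484, 0.278]), array([0.458, 0.262]), array([0.433, 0.246])]
[array([257., 371.]), array([209., 364.]), array([110., 351.])] [array([376., 422.]), array([375., 250.]), array([374.,  34.])]
[array([250., 371.]), array([199., 364.]), array([ 96., 351.])] [array([371., 427.]), array([369., 253.]), array([367.,  35.])]
[array([257., 381.]), array([208., 377.]), array([108., 370.])] [array([387., 426.]), array([387., 253.]), array([387.,  35.])]
```

View pics/w1.png

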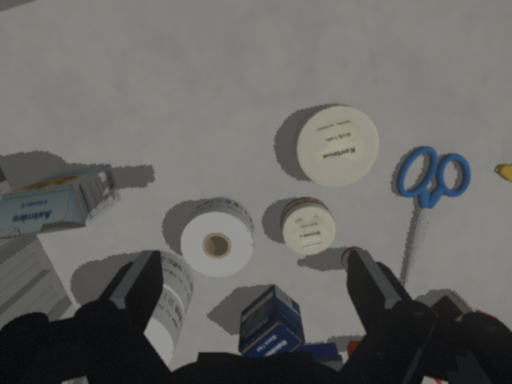

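The wrist camera sees only the neighbouring table's rolls, jars and scissors under the raised gripper. The post is at about (0.49, 0.19). I'll raise the arm, retract inside the post's radius, then swing.

drive_tool --rows '[[[0,0,0],[0,0,4],8.5],[[0,0,0],[0,0,3],4],[[0,0,0],[-1.1,-4.2,0],0],[[0,0,0],[-1.1,-4.2,0],0],[[0,0,0],[-1.1,-4.2,0],0],[[0,0,0],[-1.1,-4.2,0],0],[[0,0,0],[-1.1,-4.2,0],0],[[0,0,0],[-1.1,-4.2,0],0]]'

```text
clock: 1.2
position: [0.0818, 0.302, 0.3122]
ee_rot: [0.0, 0.13, 0.992, -0.0]
contact_force: [0.0, 0.8, 1.5]
width: 0.0002
gripper_force: 0.0
```

drive_tool --rows '[[[0,0,0.07],[3.1,-2.5,0],0],[[0,0,0.07],[3.1,-2.5,0],0],[[0,0,0],[3,-2.3,0],0],[[0,0,0],[3,-2.3,0],0],[[0,0,0],[2.3,-3,0],0],[[0,0,0],[2.3,-3,0],0],[[0,0,0],[1.4,-3.5,0],0],[[0,0,0],[1.4,-3.5,0],0]]'

```text
clock: 2.2
position: [0.2785, 0.0764, 0.3123]
ee_rot: [0.0, 0.06, 0.998, 0.0]
contact_force: [0.8, 0.8, -1.4]
width: -0.0003
gripper_force: 0.0
```

drive_tool --rows '[[[0,0,0],[0.5,-3.8,0],0],[[0,0,0],[0.5,-3.8,0],0],[[0,0,0],[-0.5,-3.8,0],0],[[0,0,0],[-0.5,-3.8,0],0],[[0,0,0],[-0.5,-4,0],0],[[0,0,0],[-0.5,-4,0],0],[[0,0,0],[1,-3,0],0],[[0,0,0],[3,-3,0],0]]'

```text
clock: 3.2
position: [0.3076, -0.2155, 0.3125]
ee_rot: [0.0, 0.062, 0.998, -0.0]
contact_force: [0.2, -0.4, 0.9]
width: 0.0004
gripper_force: 0.0
```

```bash
python3 - <<'E'
from h import *
print(manip.get_state())
E
```

```text
{'clock': 3.2, 'qpos': array([-7.96726498e-01, -7.11343759e-02,  1.73410846e+00, -2.78082957e-04,
        1.47834163e+00, -2.24387867e+00]), 'qd': array([ 0.03310103,  0.575134  , -0.48801751,  0.01115688, -0.10360568,
        0.018435  ]), 'effort': array([ -0.6372481 , -24.07682061, -23.53832066,  -0.13121733,
         0.23128308,  -0.07671501]), 'position': array([ 0.30757227, -0.2154836 ,  0.31250284]), 'ee_rot': array([ 9.89905474e-06,  6.17699098e-02,  9.98090397e-01, -1.95562621e-04]), 'contact_force': array([ 0.15297978, -0.42318299,  0.86923582]), 'moment': array([0.05473316, 0.0114371 , 0.02501657]), 'gripper_force': 0.0, 'width': 0.00037193192891735226}
```

drive_tool --rows '[[[0,0,0],[3.9,-2.1,0],0],[[0,0,0],[3.9,-2.1,0],0],[[0,0,0],[3.9,-2.1,0],0],[[0,0,0],[3.9,-2.1,-3],0],[[0,0,0],[3.9,-2.1,-4],0],[[0,0,0],[0,0,-4],0],[[0,0,0],[0,0,0],0]]'

```text
clock: 4.08
position: [0.5015, -0.3179, 0.1985]
ee_rot: [-0.004, 0.06, 0.998, 0.003]
contact_force: [0.1, -0.8, 0.5]
width: -0.0002
gripper_force: 0.0
```

```bash
python3 - <<'E'
from h import *
import cv2
print(manip.get_state()["position"])
im=eyes.get_image("wrist");cv2.imwrite("pics/w2.png",cv2.resize(im[:,:,::-1],(800,600)))
print(proj("wrist",(.5095,-.262,.038)),proj("wrist",(.503,-.32,.03)),eyes.get_calibration("wrist"))
E
```

```text
[ 0.50147006 -0.31786805  0.19848356]
[314.33553395 173.59710195] [253.0503973  172.03524549] {'camera_matrix': array([[320.65988417,   0.        , 254.51419662],
       [  0.        , 320.65988417, 190.31154172],
       [  0.        ,   0.        ,   1.        ]]), 'view': array([[ 0.11983633,  0.99279068,  0.00243429,  0.25591388],
       [-0.94543477,  0.11486774, -0.30489095,  0.5392929 ],
       [-0.30297252,  0.03423555,  0.95238416, -0.17813487],
       [ 0.        ,  0.        ,  0.        ,  1.        ]])}
```

View pics/w2.png

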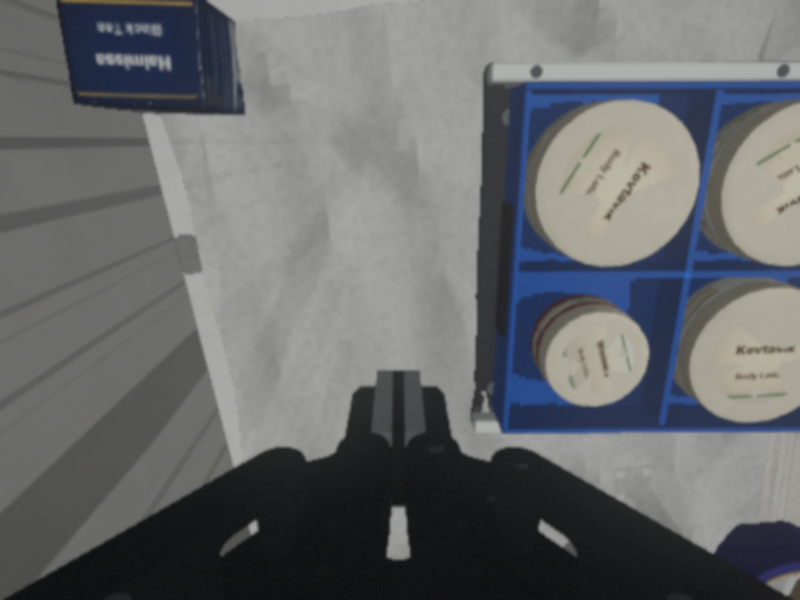

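The wrist picture shows the tray's −y wall running from (527,83) to (505,430), with its middle near (516,268). The red-banded pot's lid is at (597,355).

```bash
python3 - <<'E'
from h import *
s=800/512
for u,v,z in[(527,83,.054),(505,430,.054),(515,269,.054),(597,355,.058),(492,66,.033),(476,426,.033)]:print(ray("wrist",u,v,z,s).round(4))
E
```

```text
[ 0.407  -0.2399  0.054 ]
[ 0.6109 -0.2624  0.054 ]
[ 0.5053 -0.2509  0.054 ]
[ 0.5633 -0.2055  0.058 ]
[ 0.3947 -0.2534  0.033 ]
[ 0.6193 -0.2785  0.033 ]
```

drive_tool --rows '[[[0,0,0],[0,0,-4],0],[[0,0,0],[0,0,-4],0],[[0,0,0],[0,0,-4],0],[[0,0,0],[0,0,-3],0],[[0,0,0],[0,0,-0.8],0],[[0,0,0],[0.2,2,0],0],[[0,0,0],[0.1,1,0],0],[[0,0,0],[0,0,0],0]]'

```text
clock: 5.12
position: [0.507, -0.2885, 0.0458]
ee_rot: [0.001, 0.059, 0.998, -0.001]
contact_force: [0.3, -0.6, -0.1]
width: 0.0002
gripper_force: 0.0
```

drive_tool --rows '[[[0,0,0],[-0.2,0,-0.6],0],[[0,0,0],[0.1,1,0],0],[[0,0,0],[0.1,0.5,0],0],[[0,0,0],[0.05,0.5,0],0],[[0,0,0],[0.05,0.5,0],0],[[0,0,0],[0.05,0.5,0],0]]'

```text
clock: 5.88
position: [0.508, -0.2599, 0.0383]
ee_rot: [0.0, 0.06, 0.998, -0.001]
contact_force: [-0.9, -3.5, -2.5]
width: 0.0001
gripper_force: 1.7
```

drive_tool --rows '[[[0,0,0],[0.05,0.5,0],0],[[0,0,0],[0.05,0.5,0],0],[[0,0,0],[0.06,0.5,0],0],[[0,0,0],[0.05,0.5,0],0],[[0,0,0],[0.06,0.5,0],0],[[0,0,0],[0.05,0.5,0],0],[[0,0,0],[0.06,0.5,0],0],[[0,0,0],[0.06,0.5,0],0]]'

```text
clock: 6.88
position: [0.5122, -0.219, 0.0383]
ee_rot: [-0.0, 0.06, 0.998, 0.0]
contact_force: [0.0, -3.5, -2.1]
width: 0.0002
gripper_force: 1.7
```

drive_tool --rows '[[[0,0,0],[0.05,0.5,0],0],[[0,0,0],[0.05,0.4,0],0],[[0,0,0],[0.04,0.4,0],0],[[0,0,0],[0.05,0.4,0],0],[[0,0,0],[0.04,0.4,0],0],[[0,0,0],[0.03,0.3,0],0],[[0,0,0],[0.03,0.3,0],0],[[0,0,0],[0,0,0],0]]'

```text
clock: 7.88
position: [0.5151, -0.1918, 0.0384]
ee_rot: [-0.0, 0.06, 0.998, 0.0]
contact_force: [0.2, -2.0, -1.2]
width: 0.0
gripper_force: 0.7
```

drive_tool --rows '[[[0,0,0],[0.03,0.3,0],0],[[0,0,0],[0.03,0.3,0],0],[[0,0,0],[0.02,0.2,0],0],[[0,0,0],[0.02,0.2,0],0]]'

```text
clock: 8.38
position: [0.5161, -0.1824, 0.0384]
ee_rot: [0.0, 0.06, 0.998, -0.0]
contact_force: [-0.3, -4.4, -1.2]
width: 0.0001
gripper_force: 1.9
```

drive_tool --rows '[[[0,0,0],[0.02,0.2,0],0],[[0,0,0],[0.02,0.2,0],0]]'

```text
clock: 8.62
position: [0.5165, -0.1784, 0.0384]
ee_rot: [0.0, 0.06, 0.998, -0.0]
contact_force: [-0.3, -4.6, -0.9]
width: 0.0003
gripper_force: 2.1
```

drive_tool --rows '[[[0,0,0],[0.02,0.2,0],0],[[0,0,0],[0.02,0.2,0],0]]'

```text
clock: 8.88
position: [0.5166, -0.1756, 0.0384]
ee_rot: [-0.0, 0.059, 0.998, -0.001]
contact_force: [-2.4, -11.0, -1.3]
width: -0.0002
gripper_force: 5.8
```

drive_tool --rows '[[[0,0,0],[0.01,0.15,0],0],[[0,0,0],[0,0,0],0]]'

```text
clock: 9.12
position: [0.5162, -0.1754, 0.0384]
ee_rot: [-0.001, 0.059, 0.998, -0.002]
contact_force: [-4.9, -11.5, -0.4]
width: 0.0002
gripper_force: 6.3
```

drive_tool --rows '[[[0,0,0],[-0.1,-1.5,0],0],[[0,0,0],[-0.3,-3,0],0],[[0,0,0],[-0.3,-3,0],0],[[0,0,0],[0,0,4],0],[[0,0,0],[0,0,5],0],[[0,0,0],[0,0,5],0],[[0,0,0],[0,0,4],0],[[0,0,0],[0,0,0],0]]'

```text
clock: 10.12
position: [0.512, -0.2481, 0.2221]
ee_rot: [0.004, 0.06, 0.998, -0.001]
contact_force: [0.9, 0.2, 0.0]
width: -0.0002
gripper_force: 0.0
```

```bash
python3 - <<'E'
from h import *
import cv2
s=manip.get_state();print(s["position"],s["qpos"])
a=eyes.get_image("wrist")[:,:,::-1]; b=eyes.get_image("top")[170:280,160:310,::-1]
cv2.imwrite("pics/w3.png",np.vstack([a[:280],cv2.resize(b,(512,375-60),interpolation=cv2.INTER_CUBIC)]))
import pickle;pickle.dump(eyes.get_calibration("wrist"),open("w3.pkl","wb"))
E
```

```text
[ 0.51195683 -0.24812999  0.22213586] [-0.57502494  0.27480967  1.55756929  0.00236274  1.30203614 -2.02560536]
```

View pics/w3.png

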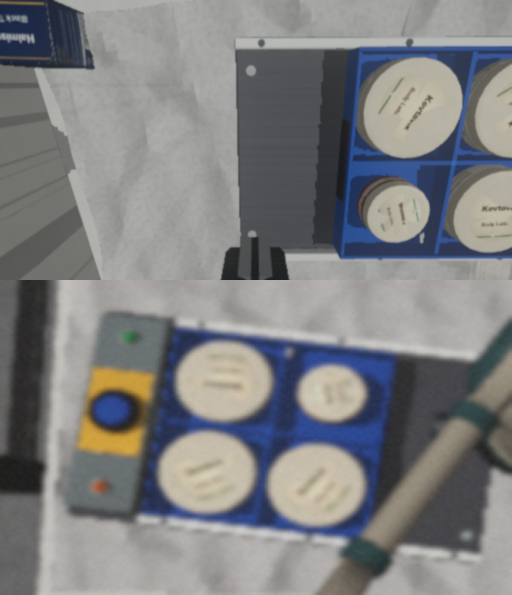

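The tray looks home against the head in both views; I'll check it numerically.

```bash
python3 - <<'E'
from h import *
import pickle
c=pickle.load(open("w3.pkl","rb"))
a=ray("wrist",357,48,.054,c=c);b=ray("wrist",340,257,.054,c=c);print(a,b,(a+b)/2)
for u,v in((262,43),(409,43)):print("rail",ray("wrist",u,v,.033,c=c))
print("plate end", ray("wrist",236,45,.033,c=c))
print("small",ray("wrist",397,212,.058,c=c))
f=lambda u,v,z:ray("top",160+u/512*150,170+(v-280)/315*110,z)
print("top: btn",f(113,410,.088),"small",f(333,393,.058),"wall",f(396,354,.054),f(373,538,.054),"headface",f(172,318,.066),f(135,520,.066))
E
```

```text
[ 0.41157065 -0.14730303  0.054     ] [ 0.61037357 -0.16932615  0.054     ] [ 0.51097211 -0.15831459  0.054     ]
rail [ 0.39564666 -0.22618246  0.033     ]
rail [ 0.41157984 -0.09398166  0.033     ]
plate end [ 0.39447484 -0.24976865  0.033     ]
small [ 0.56491084 -0.11286875  0.058     ]
top: btn [0.54601415 0.07976094 0.088     ] small [ 0.57174938 -0.11633214  0.058     ] wall [ 0.61686195 -0.17394915  0.054     ] [ 0.4158722 -0.155791   0.054    ] headface [0.65071627 0.03413243 0.066     ] [0.43064995 0.05829342 0.066     ]
```

drive_tool --rows '[[[0.05,0,0],[0.6,4,0],0],[[0.05,0,0],[0.6,4,0],0],[[0.05,0,0],[0.6,4,0],0],[[0.05,0,0],[0.6,4,0],0],[[0.05,0,0],[0.5,4,0],0],[[0.05,0,0],[0.5,4,0],0],[[0.05,0,0],[0,2,0],0],[[0,0,0],[0,0,0],0]]'

```text
clock: 11.22
position: [0.5426, 0.0131, 0.2163]
ee_rot: [-0.013, 0.059, 0.983, 0.175]
contact_force: [-0.2, -0.8, 0.0]
width: 0.0001
gripper_force: 0.0
```

```bash
python3 - <<'E'
from h import *
import cv2
s=manip.get_state();print(s["position"],s["qpos"],s["qd"].round(3))
a=eyes.get_image("wrist")[:,:,::-1]
import pickle;pickle.dump(eyes.get_calibration("wrist"),open("w4.pkl","wb"))
b=eyes.get_image("top")[120:300,100:340,::-1]
cv2.imwrite("pics/w4.png",np.vstack([a[:240],cv2.resize(b,(480,360),interpolation=cv2.INTER_CUBIC)[:, :480].copy() if 0 else cv2.copyMakeBorder(cv2.resize(b,(480,360)),0,0,0,32,0)]))
E
```

```text
[0.54264493 0.01308541 0.21626296] [-0.32253381  0.27710358  1.62573811  0.33838972  1.37086267 -1.86250583] [-0.015 -0.005 -0.023 -0.032 -0.008  0.002]
```

View pics/w4.png

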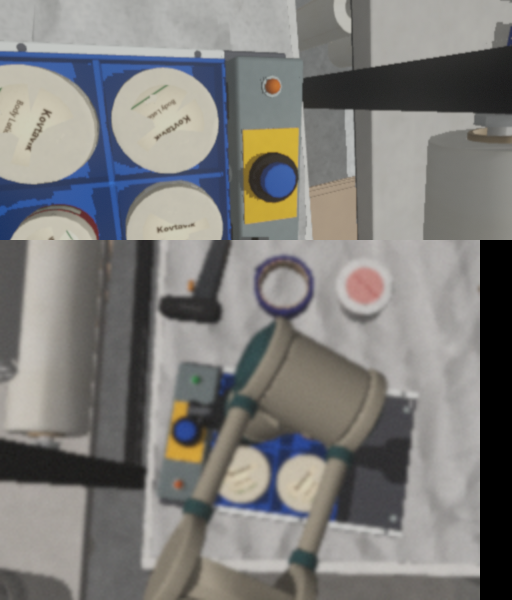

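The button's top is at (280,181) in the wrist view, and the tray is snug at the head. The forearm's left rod and the wrist housing show in the top view, so I'll check their clearance to the post.

```bash
python3 - <<'E'
from h import *
import pickle
c=pickle.load(open("w4.pkl","rb"))
print("btn",ray("wrist",280,181,.088,c=c))
print("tray far wall/head edge",ray("wrist",226,100,.054,c=c),ray("wrist",232,100,.066,c=c))
print("small edge..")
f=lambda u,v,z:ray("top",100+u/2,120+(v-240)/2,z)
for z in(.4,.5,.6):print(z,"rod",f(195,510,z),f(232,405,z),"housing",f(250,350,z),"elbow",f(150,590,z))
E
```

```text
btn [0.54796631 0.08330749 0.088     ]
tray far wall/head edge [0.47310394 0.05334742 0.054     ] [0.47347609 0.05546214 0.066     ]
small edge..
0.4 rod [0.43251722 0.01033874 0.4       ] [ 0.54679053 -0.02492154  0.4       ] housing [ 0.60869873 -0.042503    0.4       ] elbow [0.3484151  0.05388396 0.4       ]
0.5 rod [ 0.43419067 -0.00584699  0.5       ] [ 0.53386148 -0.0366015   0.5       ] housing [ 0.58785868 -0.0519363   0.5       ] elbow [0.36083561 0.03213377 0.5       ]
0.6 rod [ 0.43586412 -0.02203272  0.6       ] [ 0.52093242 -0.04828147  0.6       ] housing [ 0.56701864 -0.06136961  0.6       ] elbow [0.37325611 0.01038358 0.6       ]
```

drive_tool --rows '[[[0,0,0],[0.2,3.5,0],0],[[0,0,0],[0.2,3.5,0],0],[[0,0,0],[0,0,-3],0],[[0,0,0],[0,0,-3],0],[[0,0,0],[0,0,-3],0],[[0,0,0],[0,0,-1.5],0],[[0,0,0],[0,0,0],0],[[0,0,0],[0,0,0],0]]'

```text
clock: 12.32
position: [0.5489, 0.0818, 0.1142]
ee_rot: [-0.01, 0.059, 0.983, 0.174]
contact_force: [0.0, 0.1, 0.6]
width: 0.0002
gripper_force: 0.0
```

drive_tool --rows '[[[0,0,0],[-0.1,0.1,-0.5],0],[[0,0,0],[0,0,-0.4],0],[[0,0,0],[0,0,-0.2],0],[[0,0,0],[0,0,0],0]]'

```text
clock: 12.82
position: [0.5469, 0.0831, 0.1022]
ee_rot: [-0.011, 0.059, 0.983, 0.174]
contact_force: [-1.0, -0.4, -0.2]
width: 0.0002
gripper_force: 0.0
```

drive_tool --rows '[[[0,0,0],[0,0,-0.2],0],[[0,0,0],[0,0,-0.1],0]]'

```text
clock: 13.08
position: [0.5472, 0.0831, 0.0995]
ee_rot: [-0.01, 0.059, 0.983, 0.174]
contact_force: [-0.1, 0.1, 1.3]
width: 0.0003
gripper_force: 1.1
```

drive_tool --rows '[[[0,0,0],[0,0,-0.2],0],[[0,0,0],[0,0,0],0]]'

```text
clock: 13.32
position: [0.5472, 0.0831, 0.0975]
ee_rot: [-0.01, 0.06, 0.983, 0.174]
contact_force: [-0.4, 0.9, 3.6]
width: -0.0001
gripper_force: 1.7
```

drive_tool --rows '[[[0,0,0],[0,0,-0.2],0],[[0,0,0],[0,0,0],0]]'

```text
clock: 13.58
position: [0.5472, 0.0831, 0.0955]
ee_rot: [-0.01, 0.059, 0.983, 0.174]
contact_force: [-0.6, -0.1, 4.6]
width: 0.0002
gripper_force: 2.2
```

drive_tool --rows '[[[0,0,0],[0,0,-0.2],0],[[0,0,0],[0,0,0],0]]'

```text
clock: 13.82
position: [0.5473, 0.0831, 0.0946]
ee_rot: [-0.01, 0.059, 0.983, 0.174]
contact_force: [-1.7, -1.0, 11.4]
width: -0.0001
gripper_force: 5.6
```

drive_tool --rows '[[[0,0,0],[0,0,-0.1],0],[[0,0,0],[0,0,0],0]]'

```text
clock: 14.08
position: [0.5473, 0.0831, 0.0943]
ee_rot: [-0.01, 0.059, 0.983, 0.174]
contact_force: [-3.0, -2.0, 16.2]
width: -0.0004
gripper_force: 8.0
```

drive_tool --rows '[[[0,0,0],[0,0,2],0],[[0,0,0],[0,0,4],0],[[-0.05,0,0],[0,-3,3],0],[[-0.06,0,0],[0.4,-4,0],0],[[-0.06,0,0],[0.4,-4,0],0],[[-0.06,0,0],[0.4,-4,0],0],[[-0.06,0,0],[0.4,-4,0],0],[[-0.06,0,0],[0.3,-1,0],0]]'

```text
clock: 15.08
position: [0.5659, -0.1194, 0.1814]
ee_rot: [-0.0, 0.062, 0.998, -0.001]
contact_force: [1.2, 0.2, 0.3]
width: -0.0001
gripper_force: 0.0
```

drive_tool --rows '[[[0,0,0],[0,0,0],0],[[0,0,0],[0,0,0],0]]'

```text
clock: 15.32
position: [0.5655, -0.1163, 0.1818]
ee_rot: [-0.001, 0.06, 0.998, 0.001]
contact_force: [0.1, 0.2, -0.6]
width: 0.0
gripper_force: 0.0
```

```bash
python3 - <<'E'
from h import *
import cv2
from scipy.spatial.transform import Rotation as R
s=manip.get_state();print(s["position"],s["qpos"]);q=s["ee_rot"];print(R.from_quat([*q[1:],q[0]]).as_matrix()[:,2])
a=eyes.get_image("wrist")[:,:,::-1]
import pickle;pickle.dump(eyes.get_calibration("wrist"),open("w5.pkl","wb"))
cv2.imwrite("pics/w5.png",cv2.resize(a,(800,600),interpolation=cv2.INTER_CUBIC))
E
```

```text
[ 0.56552492 -0.116319    0.18177451] [-3.23908576e-01  3.19650461e-01  1.59634073e+00  9.66823331e-04
  1.22717549e+00 -1.77468604e+00]
[-0.0012023   0.00136389 -0.99999835]
```

View pics/w5.png

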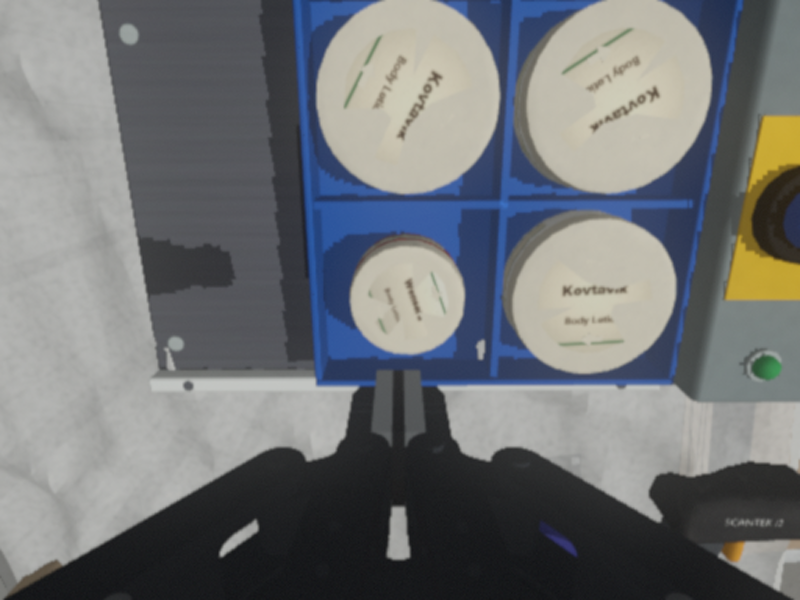

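The small pot's lid is centred at (408,298). The tray's far wall is still at the head.

```bash
python3 - <<'E'
from h import *
import pickle
c=pickle.load(open("w5.pkl","rb"));p=ray("wrist",408,298,.058,800/512,c)
print(p,(p-[ 0.56552492,-0.116319,0])[:2]*100)
E
```

```text
[ 0.57098331 -0.111414    0.058     ] [0.54583866 0.49050049]
```

drive_tool --rows '[[[0,0,0],[0.55,0.35,-2],0],[[0,0,0],[0,0,-3],0],[[0,0,0],[0,0,-2],0],[[0,0,0],[0,0,-1],0],[[0,0,0],[0,0,-0.2],0],[[0,0,0],[0,0,0],0],[[0,0,0],[0,0,0],0]]'

```text
clock: 16.25
position: [0.5721, -0.1136, 0.1012]
ee_rot: [0.001, 0.06, 0.998, -0.0]
contact_force: [0.9, -0.3, -0.1]
width: -0.0001
gripper_force: 0.0
```

```bash
python3 - <<'E'
from h import *
import cv2
s=manip.get_state();print(s["position"],s["ee_rot"])
a=eyes.get_image("wrist")[:,:,::-1]
cv2.imwrite("pics/w6.png",cv2.resize(a,(800,600),interpolation=cv2.INTER_CUBIC))
p=s["position"]
print(proj("wrist",(p[0],p[1],p[2]-.011))*800/512,proj("wrist",(p[0],p[1],.058))*800/512)
import pickle;pickle.dump(eyes.get_calibration("wrist"),open("w6.pkl","wb"))
E
```

```text
[ 0.57208465 -0.11360989  0.10122085] [ 8.79826114e-04  6.03795452e-02  9.98175090e-01 -1.59861589e-04]
[397.8724475  393.01789205] [397.82267243 351.46550291]
```

View pics/w6.png

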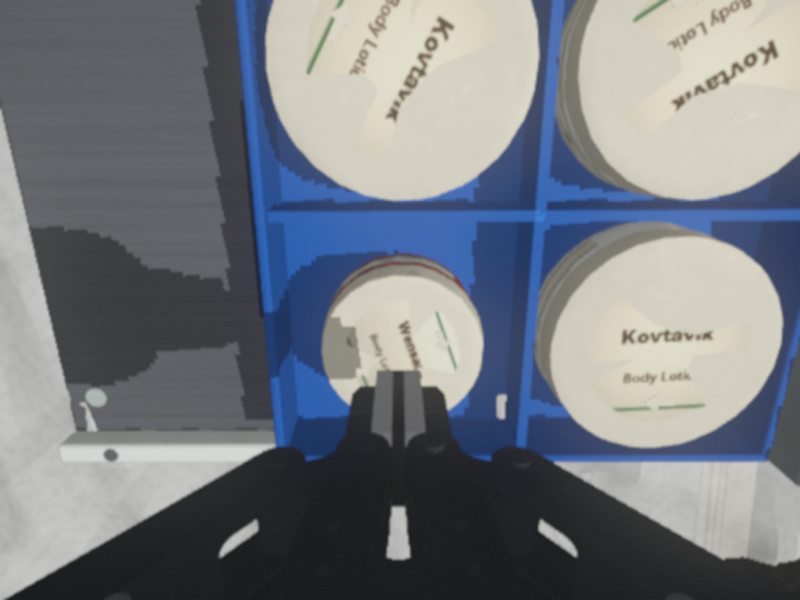

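The lid's centre is at about (402,343) and my pointing line meets the lid at (398,351), so I'm 3–4 mm off. I'll nudge and then hold.

drive_tool --rows '[[[0,0,0],[-0.3,0.15,-0.2],0],[[0,0,0],[0,0,0],0],[[0,0,0],[0,0,0],0],[[0,0,0],[0,0,0],0],[[0,0,0],[0,0,0],0],[[0,0,0],[0,0,0],0],[[0,0,0],[0,0,0],0],[[0,0,0],[0,0,0],0]]'

```text
clock: 17.3
position: [0.5685, -0.1119, 0.0983]
ee_rot: [-0.0, 0.06, 0.998, 0.0]
contact_force: [-0.6, -0.3, -0.0]
width: 0.0003
gripper_force: 0.0
```

drive_tool --rows '[[[0,0,0],[0,0,0],0],[[0,0,0],[0,0,0],0],[[0,0,0],[0,0,0],0],[[0,0,0],[0,0,0],0],[[0,0,0],[0,0,0],0],[[0,0,0],[0,0,0],0],[[0,0,0],[0,0,0],0],[[0,0,0],[0,0,0],0]]'

```text
clock: 18.3
position: [0.5685, -0.1119, 0.0983]
ee_rot: [0.0, 0.06, 0.998, 0.0]
contact_force: [0.3, -0.4, -0.6]
width: -0.0005
gripper_force: 0.0
```

drive_tool --rows '[[[0,0,0],[0,0,0],0],[[0,0,0],[0,0,0],0],[[0,0,0],[0,0,0],0],[[0,0,0],[0,0,0],0],[[0,0,0],[0,0,0],0],[[0,0,0],[0,0,0],0],[[0,0,0],[0,0,0],0],[[0,0,0],[0,0,0],0]]'

```text
clock: 19.3
position: [0.5685, -0.1119, 0.0983]
ee_rot: [0.0, 0.06, 0.998, 0.0]
contact_force: [0.4, 0.4, 0.6]
width: -0.0003
gripper_force: 0.0
```

```bash
python3 -c "
from rig import manip,job
print(manip.get_state()['position']);print(job.sign_off())"
```

```text
[ 0.5684685  -0.11192664  0.09832883]
the job is handed in; nothing more can be done
None
```

The job is handed in at about 19 s: the tray was pushed until it stopped on the bumpers, the call button was pressed until it bottomed out, and the fingertips held about 3 cm above the middle of the red-banded pot's lid for about 3 s and finished there; no verdict came back.

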